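# Lay the lemon-and-sugar tray

## Robot

A 7-joint arm with a two-finger parallel gripper is mounted at the origin on the work surface. World frame = base frame: x ahead of the robot, y to its left, z up, the work surface at z = 0. Lengths are in m, angles in rad, forces in N, time in s.
With the tool pointing down it reaches from about 0.425 to 0.925 m from the base axis. Payload 6.8 kg.
Tool frame: the origin (TCP) lies at the very end of the fingers, on their centre line; the grasp point (between the pads) lies 19 mm behind it; z points along the fingers, y is the line along which they close (so a half turn about z gives the same grasp; the last joint's range is limited). The gripper opens to 85 mm and grips with 20 to 120 N. Pads are 22 mm wide; open, the fingers measure 114 mm over their backs; the gripper's body (76 mm by 85 mm) begins 54 mm behind the grasp point. The pads swing forward as they close: fully open they stand 13 mm farther back than shut.
Start: joints at [-1.237, 0.477, 0.022, 1.555, -0.011, 1.109, -0.083], TCP at [0.289, 0.61, 0.231] pointing down, gripper open.
Joint ranges: [-2.96, 2.96], [-0.34, 2.1], [-1.41, 1.46], [0.24, 2.44], [-1.37, 4.51], [0.17, 1.92], [-2.96, 2.96]. Speed limits (rad/s): [2.39, 2.39, 3.14, 3.14, 3.14, 3.14, 3.14].

## Interface

Orientations are given as a rotation vector (axis times angle).
In Python, from bench import monitor, optics, r gives the robot as it stands.
- The arm moves only by the shell command python3 -m crank 'ROWS' [OPENING] [FORCE]. ROWS is JSON, a list of rows, each a list of 2 entries, a list of its own where there are three numbers: the shift along the tool's x, y, z in cm, then the turn, a rotation vector about the tool's x, y, z in rad. A call has 1 to 5 rows; each row shifts and turns the commanded pose from where the row before left it, along the tool's axes as they then stand; what a row does not reach is not made up. A row lasts 1/10 s, in which the tool goes at most 50 mm and 8.59 degrees, less where a joint would pass 70% of its speed; a pose out of reach is approached as far as the arm can. A call is refused whole if a number of a shift passes 5 or a number of a turn 0.15, either way. A call with a gripper value outside its range is refused whole. OPENING is the finger opening in cm, from 0 to 8.54, set as the call begins (- or left out, the last holds). The fingers move at their own pace and stop on an object; FORCE is the grip in N (left out, the last holds). Time passes only in rows, so rows that do not move let the fingers close. It gives the time, the measured TCP pose, the force, the opening and the grip force at its end, in the units of the state.
- monitor.get_obs(): the state, without advancing time (a new reading comes with each control period).
- optics.grab_frame(name): name is "scene" or "side" or "wrist"; returns (picture, depth): 384x512x3 uint8, red, green, blue; 384x512 float32, m along the optical axis (not along the pixel's ray), 0 where there is no reading.
- optics.camera_model(name): a dict with "vertical_fov" (degrees; the focal length in pixels is half the picture's height over the tangent of half this angle, whatever the lens; pixels are square), "cx", "cy" (the principal point, pixels), "D" ([k1, k2, p1, p2, k3] as OpenCV has them; the pictures are not rectified), "R" (3x3) and "t" (3): a world point X has camera coordinates R X + t; the wrist camera has in their place "hand_eye" (4x4, takes a point from camera to tool coordinates, whose origin is the TCP and whose axes are the flange's). Camera axes: x right, y down, z forward; pixel columns grow to the right and rows downward; lengths in m; the calibration is good to about 2 mm. A picture is of the moment at which its call begins: read the wrist's pose just before it. camera_model takes no time and is no camera call.
- r.hand_in(): hands the job in; it is judged then, once.
The state is a dict: "clock": time; "joints": joint angles; "qvel": joint speeds; "tau": joint torques, N m; "tcp_pos": TCP position; "orientation": TCP orientation; "contact_force": force on the tool from outside, world axes, zero at the start; "moment": the same for the moment, N m; "grip_width": finger opening in m; "gripper_force": force on a finger pad.
Only numpy, scipy, OpenCV 4.12 (cv2) and the standard library are available. Lean on these libraries where they do the work, as an engineer would, in place of code of your own. Each camera call takes 0.05 s, during which the arm holds its last target. There are 200 camera calls.

## Task

Get the tray ready for lemon tea: stand the cup of the small lemon squeezer in the middle of the saucer with its own lemon reamer seated on top, and stand the sugar jar in the middle of the coaster with its own lid on. Set everything down upright without dropping it, and leave the bigger orange reamer, the wider lid and the ramekin where they are, for they do not belong.

Things in the scene. Friction and masses are not known exactly. Their poses are not given: they have to be found in the camera images.
- cup_mid (a point): Cup of the small lemon squeezer: white plastic, open, 62 mm across (inside 56), 56 mm high. At its rim a pouring lip sticks out 12 mm towards +x; opposite (-x) an ear handle sticks out 25 mm, 16 to 52 mm up (the ramekin has neither). Point: on the axis, 28 mm above the underside, half-way up; z up. Grip it across y, clear of lip and ear. About 60 g.
- reamer_grip (a point): Lemon reamer: white plastic, 65 mm high. Tapered plug 12 mm high (40 mm across at the foot, 50 above) that centres itself in the cup's mouth; slotted dish 64 mm across, 12 to 20 mm up, that rests on the cup's rim; slim ribbed cone, 34 mm across at the dish. Point: on the axis, 41 mm above the foot; grip the cone here (32 mm). Seated, it is 57 mm above cup_mid. z up. 45 g.
- jar_mid (a point): Clear glass sugar jar, open, white sugar cubes in it to 56 mm height: 64 mm across (inside 56), 76 mm high, straight sides. Point: on the axis, 38 mm above the underside, half-way up; z up, round. About 240 g.
- lid_grip (a point): Lid of the sugar jar: steel disc 66 mm across, 10 to 16 mm above the foot, on a tapered plug 10 mm high (40 mm across at the foot, 48 above) that centres itself in the jar's mouth. Black knob 20 to 24 mm across, 16 to 44 mm up. Point: on the knob's axis, 38 mm above the foot; grip the knob here. Seated, it is 66 mm above jar_mid. z up, round. About 60 g.
- saucer: White ceramic saucer in one end of the tray (which end varies): 122 mm across, rim 11 mm high, flat floor 80 mm across, 5 mm above its underside. Origin: centre of the underside, 6 mm above the table; z up. It does not move.
- coaster: Round cork coaster in the other end of the tray: 94 mm across, 5 mm thick. Origin: centre of the underside, 6 mm above the table; z up. It does not move.
- tray: Wooden tray, 330 mm (x) by 200 mm (y), floor 6 mm thick, edge 18 mm high, a low brass handle on each short edge (36 mm high). Origin: centre of the underside. It does not move. Saucer and coaster lie on its x axis, 75 mm either side of the centre. All crockery not listed stands further out, clear of the work.
- orange_reamer_mid (a point): Not wanted: orange-size reamer of a bigger squeezer, white plastic, broader and blunter than the lemon reamer: dish 90 mm across, cone 54 mm across at the dish, 57 mm high. Point: on the axis, 29 mm above the foot; z up.
- wide_lid_mid (a point): Not wanted: lid of a bigger jar, of the same make and with the same knob as the sugar jar's lid, but its disc is 90 mm across; 44 mm high. Point: on the axis, 22 mm above the foot; z up.
- ramekin_mid (a point): Not wanted: white ceramic ramekin, fluted, no lip, no handle, 68 mm across, 46 mm high. Point: on the axis, 23 mm above the underside; z up.

How it is judged:
At the end, for the whole second after the job is handed in: Upright, released, at rest: cup on the saucer's floor and jar on the coaster, within 12 mm of the centres; lemon reamer seated in the cup and lid in the jar, within 6 mm of the axes and 4 mm of full depth. Orange reamer, wide lid and ramekin upright, within 30 mm of where they stood (horizontal distance between cup_mid and saucer below 0.012 m and z of cup_mid in the frame of saucer between 0.029 and 0.037 m and angle between each of cup_mid, reamer_grip, jar_mid, lid_grip, orange_reamer_mid, wide_lid_mid, ramekin_mid's own z axis and vertical below 0.1 rad and linear speed of each of cup, reamer, jar, lid below 0.02 m/s and angular speed of each of cup, reamer, jar, lid below 0.2 rad/s and horizontal distance between reamer_grip and cup_mid below 0.006 m and z of reamer_grip in the frame of cup_mid between 0.053 and 0.061 m and horizontal distance between jar_mid and coaster below 0.012 m and z of jar_mid in the frame of coaster between 0.039 and 0.047 m and horizontal distance between lid_grip and jar_mid below 0.006 m and z of lid_grip in the frame of jar_mid between 0.062 and 0.07 m and distance of each of orange_reamer_mid, wide_lid_mid, ramekin_mid from where it was at the start of the episode below 0.03 m); the robot touches nothing.
It fails at once if the cup, the reamer, the jar or the lid is dropped (falls freely by more than about 2 cm) ((linear speed of cup above 0.65 m/s and contact force between cup and anything else below 0.05 N) or (linear speed of reamer above 0.65 m/s and contact force between reamer and anything else below 0.05 N) or (linear speed of jar above 0.65 m/s and contact force between jar and anything else below 0.05 N) or (linear speed of lid above 0.65 m/s and contact force between lid and anything else below 0.05 N)).
It fails at once if the orange reamer, the wide lid or the ramekin is shifted by more than 3 cm (distance of any of orange_reamer_mid, wide_lid_mid, ramekin_mid from where it was at the start of the episode above 0.03 m).
It also fails if it takes over 123 s, if anything falls off the work surface, if the arm or the gripper's body presses on something with over 40 N, if the wrist force passes 120 N, or if a joint passes its speed limit or range.

## Working session

There is one attempt and no reset: what is moved stays moved. The work goes in short steps, Python scripts to look and compute and a shell command to move; the robot and the scene stay as the last step left them, time stands still between calls to the robot, and variables do not carry over. Pictures are saved under pics/ and viewed, at most 14 in all, crops included, and the job is handed in when it is done.

```bash
ls; mkdir -p pics
cat > h.py <<'E'
import numpy as np, cv2
from bench import monitor, optics, r
from scipy.spatial.transform import Rotation as Ro
def grab(n):
    o=monitor.get_obs(); im,d=optics.grab_frame(n); return o,im,d
def K(c):
    f=192/np.tan(np.radians(c["vertical_fov"])/2)
    return np.array([[f,0,c["cx"]],[0,f,c["cy"]],[0,0,1]])
def toworld(n,o,uv,z):
    """uv Nx2, z depth N -> world"""
    c=optics.camera_model(n); uv=np.array(uv,float).reshape(-1,1,2)
    p=cv2.undistortPoints(uv,K(c),np.array(c["D"])).reshape(-1,2)
    P=np.c_[p,np.ones(len(p))]*np.array(z)[:,None]
    if n=="wrist":
        H=np.array(c["hand_eye"]); P=P@H[:3,:3].T+H[:3,3]
        return P@Ro.from_rotvec(o["orientation"]).as_matrix().T+o["tcp_pos"]
    return (P-np.array(c["t"]))@np.array(c["R"])
def cloud(n,o,d):
    v,u=np.mgrid[0:384,0:512]; W=toworld(n,o,np.c_[u.ravel(),v.ravel()],d.ravel()).reshape(384,512,3)
    W[d<=0]=np.nan; return W
E
python3 - <<'E'
from h import *
for n in ("scene","side","wrist"):
    o,im,d=grab(n); cv2.imwrite(f"pics/{n}0.png",im[:,:,::-1]); np.savez(f"{n}0.npz",im=im,d=d,W=cloud(n,o,d))
    print(n,np.percentile(d,[0,5,50,95]))
    c=optics.camera_model(n); print({k:np.round(v,3).tolist() for k,v in c.items()})
print({k:np.round(v,3).tolist() for k,v in o.items()})
E
```

```text
pics
scene [0.         0.90104322 1.28196228 2.02766017]
{'vertical_fov': 53.326, 'cx': 253.195, 'cy': 190.781, 'D': [0.032, 0.0, 0.0, 0.0, 0.0], 'R': [[0.655, 0.756, 0.008], [0.615, -0.527, -0.587], [-0.439, 0.389, -0.81]], 't': [-0.329, -0.299, 1.418]}
side [0.         0.56960119 0.95397064 2.69684507]
{'vertical_fov': 53.341, 'cx': 255.119, 'cy': 190.54, 'D': [-0.042, 0.0, 0.0, 0.0, 0.0], 'R': [[0.853, -0.523, 0.006], [-0.251, -0.419, -0.873], [0.458, 0.743, -0.488]], 't': [-0.456, 0.155, 0.769]}
wrist [0.         0.06697508 0.35375071 0.4406944 ]
{'vertical_fov': 70.226, 'cx': 259.511, 'cy': 193.084, 'D': [-0.057, 0.0, 0.0, 0.0, 0.0], 'hand_eye': [[0.0, -0.958, -0.285, 0.072], [1.0, 0.0, -0.001, 0.0], [0.001, -0.285, 0.958, -0.142], [0.0, 0.0, 0.0, 1.0]]}
{'clock': 0.1, 'joints': [-1.237, 0.478, 0.022, 1.556, -0.011, 1.109, -0.083], 'qvel': [0.001, -0.0, 0.001, -0.003, 0.0, -0.001, 0.002], 'tau': [0.005, -59.775, 1.614, -28.195, 0.013, 0.005, -0.0], 'tcp_pos': [0.288, 0.61, 0.23], 'orientation': [-0.688, -3.065, 0.003], 'contact_force': [0.194, 0.081, 0.575], 'moment': [0.049, 0.009, -0.012], 'gripper_force': 0.0, 'grip_width': 0.086}
```

View pics/scene0.png

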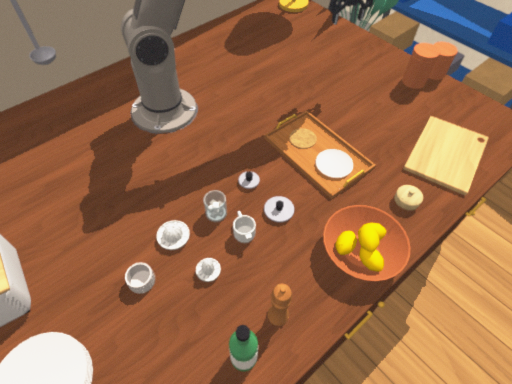

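View pics/side0.png

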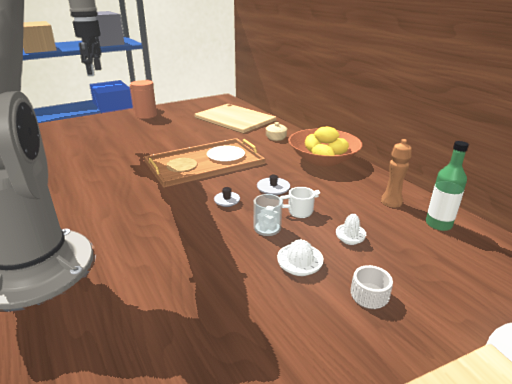

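View pics/wrist0.png

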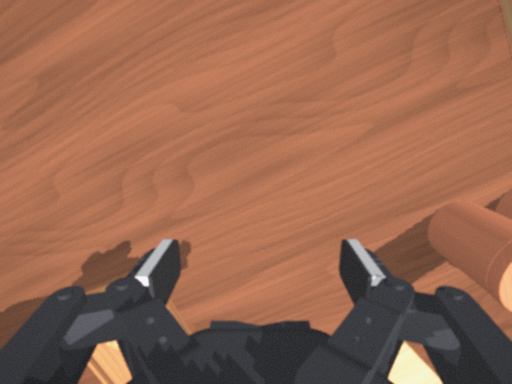

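Scene view: coaster (303,138), saucer (334,164), lid (249,180), wide lid (279,209), jar (215,206), cup (244,230), lemon reamer (208,269), orange reamer (173,235), ramekin (140,278). The side view agrees: the lid is at (227,199), the jar at (267,215), the cup at (301,203) with its lip at right and ear at left, and the lemon reamer at (352,230). The wrist view shows bare table.

```bash
cat > loc.py <<'E'
from h import *
from scipy.optimize import least_squares
S={n:np.load(f"{n}0.npz") for n in ("scene","side")}
px=dict(coaster=(303,138),saucer=(334,164),lid=(249,180),wide=(279,209),jar=(215,206),cup=(244,230),reamer=(208,269),orange=(173,235),ram=(140,278))
# (zlo,zhi,window radius)
band=dict(coaster=(.0095,.016,.06),saucer=(.012,.022,.075),lid=(.008,.022,.05),wide=(.008,.022,.06),jar=(.02,.08,.05),cup=(.048,.062,.07),reamer=(.012,.024,.05),orange=(.01,.03,.06),ram=(.035,.05,.05))
rough={}
for k,p in px.items():
    W=S["scene"]["W"]; q=W[p[1]-4:p[1]+5,p[0]-4:p[0]+5].reshape(-1,3); rough[k]=np.nanmedian(q,0)[:2]
for k in px:
    lo,hi,R=band[k]; out=[]; allp=[]
    for n in S:
        W=S[n]["W"].reshape(-1,3); m=(np.linalg.norm(W[:,:2]-rough[k],axis=1)<R)&(W[:,2]>lo)&(W[:,2]<hi)
        P=W[m]; allp.append(P[:,:2])
        c,rad=cv2.minEnclosingCircle(P[:,:2].astype(np.float32)) if len(P) else ((0,0),0)
        out.append((len(P),np.round(c,4).tolist(),round(rad,4)))
    A=np.vstack(allp); c,rad=cv2.minEnclosingCircle(A.astype(np.float32))
    print(k,np.round(rough[k],3),out,"both",np.round(c,4),round(rad,4))
for n in S:
    W=S[n]["W"].reshape(-1,3); m=(abs(W[:,0]-.55)<.25)&(abs(W[:,1])<.3)&(abs(W[:,2])<.008); print(n,"table z",np.median(W[m,2]),W[m,2].std())
tiles=[]
for n,k0 in (("scene",(120,110,260,190)),("side",(190,130,210,190))):
    x,y,w,h=k0; tiles.append(cv2.resize(S[n]["im"][y:y+h,x:x+w,::-1],(780,int(780*h/w)) if n=="scene" else (630,570),interpolation=cv2.INTER_CUBIC))
cv2.imwrite("pics/sc1.png",tiles[0]);cv2.imwrite("pics/si1.png",tiles[1])
E
python3 loc.py
```

```text
coaster [0.441 0.281] [(410, [0.4397, 0.28], 0.0581), (295, [0.4404, 0.2798], 0.0481)] both [0.4397 0.28  ] 0.0581
saucer [0.59  0.275] [(602, [0.5819, 0.2742], 0.0664), (220, [0.5912, 0.2767], 0.0623)] both [0.5837 0.2752] 0.0683
lid [0.466 0.014] [(219, [0.4588, 0.0213], 0.0339), (245, [0.4609, 0.019], 0.0348)] both [0.4594 0.0196] 0.0357
wide [0.609 0.01 ] [(531, [0.6013, 0.0194], 0.0475), (386, [0.6039, 0.0149], 0.046)] both [0.5994 0.0172] 0.0487
jar [ 0.497 -0.139] [(544, [0.4842, -0.1308], 0.0335), (902, [0.4865, -0.134], 0.0332)] both [ 0.4842 -0.1324] 0.0348
cup [ 0.586 -0.107] [(160, [0.5913, -0.1114], 0.0483), (217, [0.5948, -0.1108], 0.0469)] both [ 0.5923 -0.1109] 0.0491
reamer [ 0.632 -0.268] [(273, [0.6205, -0.2601], 0.0332), (312, [0.621, -0.2643], 0.0337)] both [ 0.62   -0.2623] 0.035
orange [ 0.488 -0.28 ] [(446, [0.4701, -0.2745], 0.0468), (709, [0.4722, -0.2755], 0.046)] both [ 0.4707 -0.2747] 0.0472
ram [ 0.517 -0.412] [(229, [0.5274, -0.4133], 0.035), (500, [0.5278, -0.4144], 0.0352)] both [ 0.5279 -0.4136] 0.0356
scene table z 0.0014527654312372561 0.002129274513600925
side table z -0.0001922030769655996 0.001680091417450699
```

View pics/sc1.png

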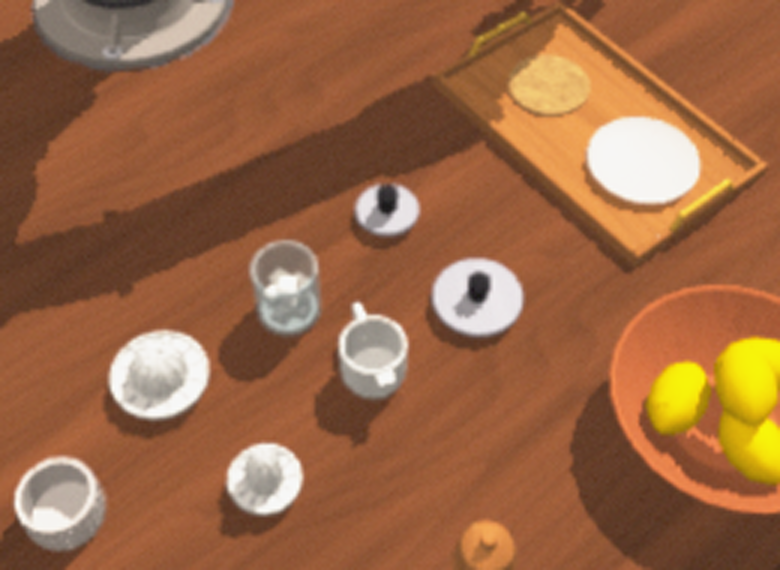

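The crop shows the cup's ear at crop (358,312) and its lip at (385,377). The axis still has to be worked out.

```bash
cat > cup.py <<'E'
from loc import S,np
from h import *
from scipy.optimize import least_squares
P=[]
for n in S:
    W=S[n]["W"].reshape(-1,3); P.append(W[(np.linalg.norm(W[:,:2]-[.592,-.111],axis=1)<.06)&(W[:,2]>.015)&(W[:,2]<.065)])
for P in P+[np.vstack(P)]:
    top=P[P[:,2]>.05,:2]
    f=lambda p:np.linalg.norm(top-p[:2],axis=1)-.0295
    s=least_squares(f,[.592,-.111],loss="soft_l1",f_scale=.002).x
    d=P[:,:2]-s; rr=np.linalg.norm(d,axis=1); far=d[rr>.045]; near=P[(rr>.036)&(rr<.045)]
    a=np.degrees(np.arctan2(*far.mean(0)[::-1])); print(np.round(s,4),"ear dir",a,len(far),"max r",rr.max())
    al=np.degrees(np.arctan2(P[:,1]-s[1],P[:,0]-s[0])); m=(rr>.036)
    dd=(al-a-180+180)%360-180; l=m&(abs(dd)<60); print("lip off",np.median(dd[l]),l.sum())
E
python3 cup.py | tail -6
```

```text
[ 0.5958 -0.1133] ear dir 159.57813508451042 10 max r 0.053118184175519174
lip off -1.3848275157458545 14
[ 0.5975 -0.1165] ear dir 159.10219119959834 21 max r 0.05322873767033494
lip off -8.033785334295771 18
[ 0.5966 -0.1151] ear dir 159.2694023049591 29 max r 0.054417311130105984
lip off -3.3545628454297685 32
```

```bash
cat > go.py <<'E'
import sys; from h import *
def go(x,y,z,yaw=None):
    o=monitor.get_obs(); M=Ro.from_rotvec(o["orientation"]).as_matrix()
    d=M.T@(np.array([x,y,z])-o["tcp_pos"])*100
    print("t",round(o["clock"],2),"tcp",np.round(o["tcp_pos"],4),"yaw ey",round(np.degrees(np.arctan2(M[1,1],M[0,1])),2),"tilt",np.round(M[:2,2],4),"shift cm",np.round(d,2),"rows@2cm",round(np.linalg.norm(d)/2,1), "F",np.round(o["contact_force"],1),"w",round(o["grip_width"],4),"g",o["gripper_force"])
if __name__=="__main__": go(*map(float,sys.argv[1:4]))
E
python3 go.py .597 -.1145 .23
```

```text
t 0.15 tcp [0.2884 0.6098 0.2306] yaw ey 64.69 tilt [-0.0005 -0.0013] shift cm [-58.86 -52.28   0.14] rows@2cm 39.4 F [-0.1  0.2 -0.2] w 0.0852 g 0.0
```

```bash
python3 -m crank '[[[-2.94,-2.61,0],[0,0,0]],[[-2.94,-2.61,0],[0,0,0]],[[-2.94,-2.61,0],[0,0,0]],[[-2.94,-2.61,0],[0,0,0]],[[-2.94,-2.61,0],[0,0,0]]]' 8.5 40
python3 -m crank '[[[-2.94,-2.61,0],[0,0,0]],[[-2.94,-2.61,0],[0,0,0]],[[-2.94,-2.61,0],[0,0,0]],[[-2.94,-2.61,0],[0,0,0]],[[-2.94,-2.61,0],[0,0,0]]]' 
python3 -m crank '[[[-2.94,-2.61,0],[0,0,0]],[[-2.94,-2.61,0],[0,0,0]],[[-2.94,-2.61,0],[0,0,0]],[[-2.94,-2.61,0],[0,0,0]],[[-2.94,-2.61,0],[0,0,0]]]' 
python3 -m crank '[[[-2.94,-2.61,0],[0,0,0]],[[-2.94,-2.61,0],[0,0,0]],[[-2.94,-2.61,0],[0,0,0]],[[-2.94,-2.61,0],[0,0,0]],[[-2.94,-2.61,0],[0,0,0]]]' 
python3 -m crank '[[[0,0,0],[0,0,0]],[[0,0,0],[0,0,0]]]'
python3 - <<'E'
from h import *
from go import go
go(.597,-.1145,.028-.019)
o,im,d=grab("wrist"); W=cloud("wrist",o,d); np.savez("wcup.npz",im=im,d=d,W=W); cv2.imwrite("pics/wcup.png",im[:,:,::-1])
P=W.reshape(-1,3); P=P[(np.linalg.norm(P[:,:2]-[.597,-.1145],axis=1)<.065)&(P[:,2]>.045)&(P[:,2]<.065)]
h=cv2.minEnclosingCircle(P[:,:2].astype(np.float32)); print(len(P),h, P[:,2].max())
E
```

```text
clock: 0.65
tcp_pos: [0.366, 0.4277, 0.2311]
orientation: [-0.688, -3.065, 0.001]
contact_force: [0.1, -0.4, -0.1]
grip_width: 0.0849
gripper_force: 0.0
clock: 1.15
tcp_pos: [0.4431, 0.2469, 0.2313]
orientation: [-0.688, -3.065, -0.0]
contact_force: [-0.1, -0.1, 1.4]
grip_width: 0.0848
gripper_force: 0.0
clock: 1.65
tcp_pos: [0.5201, 0.0662, 0.2313]
orientation: [-0.688, -3.065, -0.0]
contact_force: [-0.2, -0.3, 0.6]
grip_width: 0.0849
gripper_force: 0.0
clock: 2.15
tcp_pos: [0.5972, -0.1144, 0.2311]
orientation: [-0.688, -3.065, -0.0]
contact_force: [0.3, 0.9, -0.6]
grip_width: 0.085
gripper_force: 0.0
clock: 2.35
tcp_pos: [0.5967, -0.114, 0.2308]
orientation: [-0.692, -3.064, 0.0]
contact_force: [0.4, 0.5, 0.5]
grip_width: 0.085
gripper_force: 0.0
t 2.35 tcp [ 0.5967 -0.114   0.2308] yaw ey 64.56 tilt [-0.0009 -0.0001] shift cm [-7.000e-02 -2.000e-02  2.218e+01] rows@2cm 11.1 F [0.4 0.5 0.5] w 0.085 g 0.0
781 ((0.5912600755691528, -0.11154218018054962), 0.04876299574971199) 0.05758127987336001
```

View pics/wcup.png

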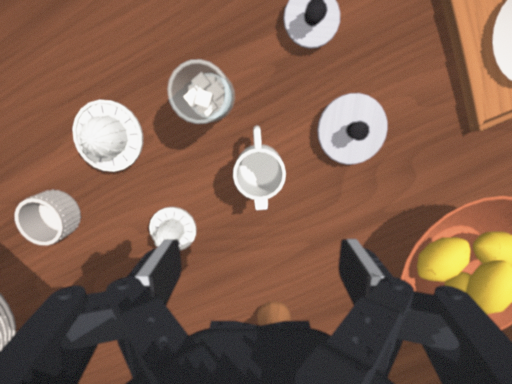

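The wrist view shows the cup centred at (260,172), its ear up at (257,130) and lip down at (262,205). The grip line across the picture is therefore right, and the position agrees to about 1 mm. Descending and gripping.

```bash
python3 -m crank '[[[-0.07,0,3],[0,0,0]],[[0,0,3],[0,0,0]],[[0,0,3],[0,0,0]],[[0,0,3],[0,0,0]],[[0,0,3],[0,0,0]]]' 8.5 30
python3 -m crank '[[[0,0,3],[0,0,0]],[[0,0,2.6],[0,0,0]],[[0,0,1.5],[0,0,0]],[[0,0,0],[0,0,0]],[[0,0,0],[0,0,0]]]'
python3 -m crank '[[[0,0,0],[0,0,0]],[[0,0,0],[0,0,0]],[[0,0,0],[0,0,0]],[[0,0,0],[0,0,0]],[[0,0,0],[0,0,0]]]' 4 30
python3 - <<'E'
from h import *
from go import go
go(.591,.276,.2)
# all objects seen by wrist camera before
W=np.load("wcup.npz")["W"].reshape(-1,3)
for k,c,R,lo,hi in (("jar",(.485,-.132),.045,.06,.085),("lid",(.46,.02),.05,.008,.024),("reamer",(.621,-.262),.05,.01,.024)):
    P=W[(np.linalg.norm(W[:,:2]-c,axis=1)<R)&(W[:,2]>lo)&(W[:,2]<hi)]; print(k,len(P),cv2.minEnclosingCircle(P[:,:2].astype(np.float32)))
E
```

```text
clock: 2.9
tcp_pos: [0.5974, -0.1109, 0.0802]
orientation: [-0.684, -3.066, -0.002]
contact_force: [-0.6, 0.1, -1.1]
grip_width: 0.0848
gripper_force: 0.0
clock: 3.4
tcp_pos: [0.5981, -0.1128, 0.011]
orientation: [0.687, 3.065, 0.001]
contact_force: [-0.0, -0.2, 1.2]
grip_width: 0.085
gripper_force: 0.0
clock: 3.9
tcp_pos: [0.5987, -0.1135, 0.0121]
orientation: [0.688, 3.063, 0.001]
contact_force: [-1.6, 0.3, 5.7]
grip_width: 0.0623
gripper_force: 32.1
t 3.9 tcp [ 0.5987 -0.1135  0.0121] yaw ey 64.67 tilt [0.0025 0.0001] shift cm [ 17.32  34.9  -18.79] rows@2cm 21.6 F [-1.6  0.3  5.7] w 0.0623 g 32.108429968357086
jar 1057 ((0.48452943563461304, -0.13203036785125732), 0.03229591250419617)
lid 1794 ((0.4592446982860565, 0.018963037058711052), 0.03334970027208328)
reamer 873 ((0.6210359930992126, -0.26347553730010986), 0.03285002335906029)
```

```bash
python3 -m crank '[[[0,0,-1],[0,0,0]],[[0,0,-2],[0,0,0]],[[0,0,-3],[0,0,0]],[[0,0,-3],[0,0,0]],[[0,0,-3],[0,0,0]]]'
python3 -m crank '[[[0.6,1.2,-2],[0,0,0]],[[1.15,2.3,0],[0,0,0]],[[1.15,2.3,0],[0,0,0]],[[1.15,2.3,0],[0,0,0]],[[1.15,2.3,0],[0,0,0]]]'
python3 -m crank '[[[1.15,2.3,0],[0,0,0]],[[1.15,2.3,0],[0,0,0]],[[1.15,2.3,0],[0,0,0]],[[1.15,2.3,0],[0,0,0]],[[0.6,1.2,0],[0,0,0]]]'
python3 -m crank '[[[0,0,0],[0,0,0]],[[0,0,0],[0,0,0]],[[0,0,0],[0,0,0]]]'
python3 - <<'E'
from h import *
from go import go
go(.591,.276,.026)
o,im,d=grab("wrist"); W=cloud("wrist",o,d); np.savez("wsau.npz",im=im,d=d,W=W); cv2.imwrite("pics/wsau.png",im[:,:,::-1])
W=W.reshape(-1,3)
for k,c,R,lo,hi in (("saucer",(.591,.276),.072,.0125,.022),("coaster",(.44,.28),.055,.009,.016)):
    P=W[(np.linalg.norm(W[:,:2]-c,axis=1)<R)&(W[:,2]>lo)&(W[:,2]<hi)]; print(k,len(P),cv2.minEnclosingCircle(P[:,:2].astype(np.float32)))
E
```

```text
clock: 4.4
tcp_pos: [0.5976, -0.1135, 0.1326]
orientation: [0.688, 3.064, 0.0]
contact_force: [0.6, -0.3, -1.0]
grip_width: 0.0619
gripper_force: 33.0
clock: 4.9
tcp_pos: [0.5951, 0.0038, 0.1516]
orientation: [0.689, 3.064, 0.001]
contact_force: [0.8, 0.2, -1.7]
grip_width: 0.0621
gripper_force: 33.0
clock: 5.4
tcp_pos: [0.5923, 0.122, 0.1513]
orientation: [0.684, 3.066, 0.003]
contact_force: [0.6, 0.2, -1.5]
grip_width: 0.0621
gripper_force: 33.0
clock: 5.7
tcp_pos: [0.5927, 0.1169, 0.1505]
orientation: [0.692, 3.064, -0.001]
contact_force: [1.0, -0.0, -0.7]
grip_width: 0.0625
gripper_force: 33.0
t 5.7 tcp [0.5927 0.1169 0.1505] yaw ey 64.54 tilt [ 0.0002 -0.0009] shift cm [ 7.   14.3  12.44] rows@2cm 10.1 F [ 1.  -0.  -0.7] w 0.0625 g 33.03633324801922
saucer 4579 ((0.588998019695282, 0.2757047712802887), 0.061260297894477844)
coaster 608 ((0.4718846082687378, 0.26706838607788086), 0.02972564473748207)
```

View pics/wsau.png

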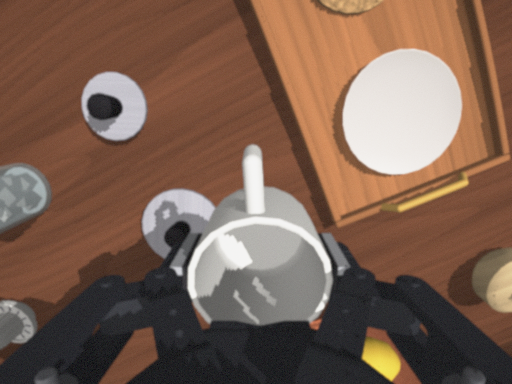

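The cup is held upright and its rim is at about (260,275). The saucer is in full view, centred at (402,111). I'll work out the cup's offset in the hand.

Run:
```python
from h import *
from scipy.optimize import least_squares
z=np.load("wsau.npz"); W=z["W"]; im=z["im"]
o=monitor.get_obs(); T=(W-o["tcp_pos"])@Ro.from_rotvec(o["orientation"]).as_matrix()
# inspect column through rim, and rim row extents
for (u,v) in [(260,225),(270,222),(230,226),(290,226),(192,275),(328,275)]:
    q=T[v-3:v+4,u-3:u+4].reshape(-1,3); i=np.nanargmin(q[:,2]); print((u,v),np.round(q[i]*1000,1))
P=T.reshape(-1,3); P=P[(np.linalg.norm(P[:,:2],axis=1)<.04)&(P[:,0]>-.005)&(P[:,2]<.02)]
zt=np.nanpercentile(P[:,2],2); 
print("ztop",zt)
```

```text
(260, 225) [ 31.1  -1.1 -44.7]
(270, 222) [ 32.1   4.3 -45.2]
(230, 226) [ 29.9 -11.5 -44.9]
(290, 226) [ 29.5  11.6 -45. ]
(192, 275) [  8.6 -29.1 -45.2]
(328, 275) [  8.3  27.3 -44.7]
ztop -0.10037735581671876
```

```bash
python3 -m crank '[[[1,2,0],[0,0,0]],[[1.2,2.5,0],[0,0,0]],[[1.2,2.5,0],[0,0,0]],[[1.2,2.5,0],[0,0,0]],[[1.2,2.5,0],[0,0,0]]]'
python3 -m crank '[[[1,2,0],[0,0,0]],[[0,0,2],[0,0,0]],[[0,0,3],[0,0,0]],[[0,0,3],[0,0,0]],[[0,0,2.5],[0,0,0]]]'
python3 -m crank '[[[0,0,1],[0,0,0]],[[0,0,0],[0,0,0]],[[0,0,0],[0,0,0]],[[0,0,0],[0,0,0]]]'
python3 go.py .5907 .2757 .0235
```

```text
clock: 6.25
tcp_pos: [0.5918, 0.2519, 0.1504]
orientation: [0.692, 3.064, -0.001]
contact_force: [0.1, -0.3, -0.4]
grip_width: 0.0621
gripper_force: 33.0
clock: 6.75
tcp_pos: [0.591, 0.2731, 0.0438]
orientation: [-0.691, -3.064, 0.002]
contact_force: [-0.5, -0.0, -1.3]
grip_width: 0.0623
gripper_force: 33.0
clock: 7.15
tcp_pos: [0.5921, 0.275, 0.0369]
orientation: [0.689, 3.063, 0.003]
contact_force: [-1.2, -0.3, -1.0]
grip_width: 0.062
gripper_force: 33.1
t 7.15 tcp [0.5921 0.275  0.0369] yaw ey 64.66 tilt [0.0024 0.0013] shift cm [ 0.16 -0.    1.34] rows@2cm 0.7 F [-1.2 -0.3 -1. ] w 0.062 g 33.1037101149559
```

```bash
python3 -m crank '[[[0.1,0,0.5],[0,0,0]],[[0,0,0.3],[0,0,0]],[[0,0,0.2],[0,0,0]],[[0,0,0.1],[0,0,0]],[[0,0,0],[0,0,0]]]'
python3 -m crank '[[[0,0,0.1],[0,0,0]],[[0,0,0],[0,0,0]],[[0,0,0],[0,0,0]]]'
python3 -m crank '[[[0,0,0.1],[0,0,0]],[[0,0,0],[0,0,0]],[[0,0,0],[0,0,0]]]'
```

```text
clock: 7.65
tcp_pos: [0.5899, 0.2751, 0.0241]
orientation: [-0.688, -3.065, 0.0]
contact_force: [0.1, -0.4, -0.8]
grip_width: 0.0622
gripper_force: 33.1
clock: 7.95
tcp_pos: [0.59, 0.2752, 0.0233]
orientation: [0.688, 3.065, 0.0]
contact_force: [0.3, -0.1, -1.0]
grip_width: 0.0623
gripper_force: 33.1
clock: 8.25
tcp_pos: [0.59, 0.2753, 0.0231]
orientation: [-0.688, -3.065, -0.001]
contact_force: [-2.2, -1.2, 5.9]
grip_width: 0.0623
gripper_force: 33.5
```

```bash
python3 -m crank '[[[0,0,0],[0,0,0]],[[0,0,0],[0,0,0]],[[0,0,0],[0,0,0]],[[0,0,0],[0,0,0]],[[0,0,0],[0,0,0]]]' 8.2 30
python3 -m crank '[[[0,0,-1],[0,0,0]],[[0,0,-3],[0,0,0]],[[0,0,-4],[0,0,0]],[[0,0,-4],[0,0,0]],[[0,0,-4],[0,0,0]]]'
python3 -m crank '[[[0,0,-2],[0,0,0]],[[0,0,0],[0,0,0]],[[0,0,0],[0,0,0]]]' 6
python3 - <<'E'
from h import *
from go import go
go(.621,-.263,.2)
o,im,d=grab("wrist"); W=cloud("wrist",o,d); cv2.imwrite("pics/wc2.png",im[:,:,::-1])
W=W.reshape(-1,3); P=W[(np.linalg.norm(W[:,:2]-[.59,.276],axis=1)<.07)&(W[:,2]>.055)&(W[:,2]<.075)]
print(len(P),cv2.minEnclosingCircle(P[:,:2].astype(np.float32)),np.percentile(P[:,2],[50,98]))
P=W[(np.linalg.norm(W[:,:2]-[.59,.276],axis=1)<.072)&(W[:,2]>.0125)&(W[:,2]<.022)]
print(cv2.minEnclosingCircle(P[:,:2].astype(np.float32)))
E
```

```text
clock: 8.75
tcp_pos: [0.5899, 0.2751, 0.0222]
orientation: [-0.688, -3.065, 0.0]
contact_force: [-0.4, 0.8, -0.0]
grip_width: 0.082
gripper_force: 0.0
clock: 9.25
tcp_pos: [0.5899, 0.275, 0.1847]
orientation: [0.689, 3.065, 0.001]
contact_force: [0.8, -0.1, -0.3]
grip_width: 0.082
gripper_force: 0.0
clock: 9.55
tcp_pos: [0.5899, 0.2752, 0.2029]
orientation: [0.688, 3.065, 0.001]
contact_force: [-0.1, 1.0, -0.9]
grip_width: 0.0601
gripper_force: 0.0
t 9.55 tcp [0.5899 0.2752 0.2029] yaw ey 64.69 tilt [0.0006 0.0006] shift cm [-25.82 -47.32   0.25] rows@2cm 27.0 F [-0.1  1.  -0.9] w 0.0601 g 0.0
1063 ((0.5816118717193604, 0.2748654782772064), 0.04908781871199608) [0.06534223 0.06776349]
((0.5893823504447937, 0.27506574988365173), 0.060831036418676376)
```

View pics/wc2.png

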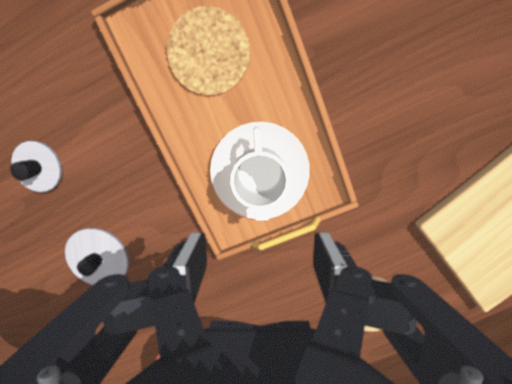

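The cup stands on the saucer, concentric to within about 3 mm: cup at (258,178), saucer at (260,170). Next, the reamer.

```bash
cat > cupfit.py <<'E'
from h import *
from scipy.optimize import least_squares
o,im,d=grab("wrist"); W=cloud("wrist",o,d).reshape(-1,3)
P=W[(np.linalg.norm(W[:,:2]-[.589,.2745],axis=1)<.034)&(W[:,2]>.063)&(W[:,2]<.072)][:,:2]
s=least_squares(lambda p:np.linalg.norm(P-p,axis=1)-.0295,[.589,.275],loss="soft_l1",f_scale=.001).x
print("cup",len(P),np.round(s,4))
E
python3 cupfit.py
python3 -m crank '[[[-1.84,-3.38,0],[0,0,0]],[[-1.84,-3.38,0],[0,0,0]],[[-1.84,-3.38,0],[0,0,0]],[[-1.84,-3.38,0],[0,0,0]],[[-1.84,-3.38,0],[0,0,0]]]'
python3 -m crank '[[[-1.84,-3.38,0],[0,0,0]],[[-1.84,-3.38,0],[0,0,0]],[[-1.84,-3.38,0],[0,0,0]],[[-1.84,-3.38,0],[0,0,0]],[[-1.84,-3.38,0],[0,0,0]]]'
python3 -m crank '[[[-1.84,-3.38,0],[0,0,0]],[[-1.84,-3.38,0],[0,0,0]],[[-1.84,-3.38,0],[0,0,0]],[[-1.84,-3.38,0],[0,0,0]],[[0,0,0],[0,0,0]]]' 
python3 -m crank '[[[0,0,0],[0,0,0]],[[0,0,0],[0,0,0]]]'
python3 - <<'E'
from h import *
from go import go
o,im,d=grab("wrist"); W=cloud("wrist",o,d).reshape(-1,3)
P=W[(np.linalg.norm(W[:,:2]-[.621,-.263],axis=1)<.05)&(W[:,2]>.010)&(W[:,2]<.024)]
c,R=cv2.minEnclosingCircle(P[:,:2].astype(np.float32));print(c,R)
P=W[(np.linalg.norm(W[:,:2]-[.621,-.263],axis=1)<.05)&(W[:,2]>.035)]; print(P[:,2].max(),cv2.minEnclosingCircle(P[:,:2].astype(np.float32)))
go(*c,.025)
E
```

```text
cup 597 [0.5879 0.276 ]
clock: 10.15
tcp_pos: [0.5999, 0.0814, 0.2008]
orientation: [-0.688, -3.063, 0.002]
contact_force: [0.9, 0.9, 1.4]
grip_width: 0.0599
gripper_force: 0.0
clock: 10.65
tcp_pos: [0.6108, -0.1105, 0.2008]
orientation: [-0.688, -3.063, 0.001]
contact_force: [0.5, 0.5, 0.4]
grip_width: 0.0603
gripper_force: 0.0
clock: 11.15
tcp_pos: [0.6178, -0.2703, 0.2009]
orientation: [-0.701, -3.06, 0.007]
contact_force: [-0.2, -1.1, 0.6]
grip_width: 0.0598
gripper_force: 0.0
clock: 11.35
tcp_pos: [0.6204, -0.2609, 0.2011]
orientation: [-0.685, -3.064, -0.002]
contact_force: [0.3, -0.2, -0.4]
grip_width: 0.0599
gripper_force: 0.0
(0.6221752762794495, -0.2637036144733429) 0.03262952342629433
0.30356997930170343 ((0.621075451374054, -0.2630418539047241), 0.050094734877347946)
t 11.4 tcp [ 0.6207 -0.2605  0.2014] yaw ey 64.83 tilt [-0.0012  0.0016] shift cm [-0.3  -0.24 17.64] rows@2cm 8.8 F [1.1 1.4 0.1] w 0.06 g 0.0
```

```bash
python3 -m crank '[[[-0.25,-0.25,3],[0,0,0]],[[0,0,4],[0,0,0]],[[0,0,4],[0,0,0]],[[0,0,3.5],[0,0,0]],[[0,0,2],[0,0,0]]]'
python3 -m crank '[[[0,0,1],[0,0,0]],[[0,0,0],[0,0,0]],[[0,0,0],[0,0,0]]]'
python3 go.py .6215 -.2635 .025
python3 -m crank '[[[0,0,0],[0,0,0]],[[0,0,0],[0,0,0]],[[0,0,0],[0,0,0]],[[0,0,0],[0,0,0]],[[0,0,0],[0,0,0]]]' 1.5 30
python3 go.py .6215 -.2635 .2
```

```text
clock: 11.9
tcp_pos: [0.6204, -0.263, 0.0338]
orientation: [-0.683, -3.062, -0.002]
contact_force: [-0.1, 0.2, 0.1]
grip_width: 0.0601
gripper_force: 0.0
clock: 12.2
tcp_pos: [0.6226, -0.2658, 0.0284]
orientation: [0.687, 3.064, 0.0]
contact_force: [0.1, -0.1, -0.1]
grip_width: 0.0606
gripper_force: 0.0
t 12.2 tcp [ 0.6226 -0.2658  0.0284] yaw ey 64.73 tilt [ 0.0015 -0.0003] shift cm [0.2  0.16 0.34] rows@2cm 0.2 F [ 0.1 -0.1 -0.1] w 0.0606 g 0.0
clock: 12.7
tcp_pos: [0.6227, -0.2662, 0.029]
orientation: [0.688, 3.063, 0.0]
contact_force: [-0.9, 1.2, 6.3]
grip_width: 0.0306
gripper_force: 29.8
t 12.7 tcp [ 0.6227 -0.2662  0.029 ] yaw ey 64.69 tilt [ 0.0023 -0.0002] shift cm [  0.19   0.21 -17.1 ] rows@2cm 8.6 F [-0.9  1.2  6.3] w 0.0306 g 29.767949822562514
```

```bash
python3 -m crank '[[[0,0,-0.5],[0,0,0]],[[0,0,-1.5],[0,0,0]],[[0,0,-3],[0,0,0]],[[0,0,-4],[0,0,0]],[[0,0,-4],[0,0,0]]]'
python3 -m crank '[[[0,0,-3],[0,0,0]],[[0,0,-1],[0,0,0]],[[0,0,0],[0,0,0]],[[0,0,0],[0,0,0]]]'
python3 - <<'E'
from h import *
from go import go
go(.588,.2757,.2)
o,im,d=grab("wrist"); W=cloud("wrist",o,d); cv2.imwrite("pics/wr.png",im[:,:,::-1])
T=((W-o["tcp_pos"])@Ro.from_rotvec(o["orientation"]).as_matrix()); np.savez("wr.npz",T=T,im=im)
P=T.reshape(-1,3); P=P[(np.linalg.norm(P[:,:2],axis=1)<.045)&(P[:,2]<.03)&(P[:,2]>0)]
print(len(P),np.percentile(P[:,2],[2,50,98]),cv2.minEnclosingCircle(P[:,:2].astype(np.float32)))
E
```

```text
clock: 13.2
tcp_pos: [0.6213, -0.2662, 0.1595]
orientation: [-0.689, -3.065, 0.0]
contact_force: [1.2, 0.6, 0.0]
grip_width: 0.0305
gripper_force: 29.9
clock: 13.6
tcp_pos: [0.621, -0.2656, 0.1962]
orientation: [-0.688, -3.064, -0.001]
contact_force: [-0.0, -0.1, -0.7]
grip_width: 0.0303
gripper_force: 29.9
t 13.6 tcp [ 0.621  -0.2656  0.1962] yaw ey 64.7 tilt [-0.0016  0.0008] shift cm [26.12 47.52 -0.33] rows@2cm 27.1 F [-0.  -0.1 -0.7] w 0.0303 g 29.862113673443673
3710 [0.00190866 0.01178332 0.01376317] ((0.002340072300285101, -0.00040188091224990785), 0.03251710906624794)
```

View pics/wr.png

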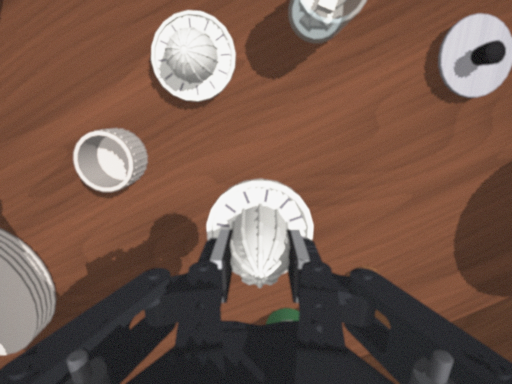

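The lemon reamer is held upright with its dish centred at (260,228), 2.3 mm along tool +x. Carrying it over the cup.

```bash
python3 -m crank '[[[0.8,1.5,0],[0,0,0]],[[1.6,2.9,0],[0,0,0]],[[1.9,3.5,0],[0,0,0]],[[1.9,3.5,0],[0,0,0]],[[1.9,3.5,0],[0,0,0]]]'
python3 -m crank '[[[1.9,3.5,0],[0,0,0]],[[1.9,3.5,0],[0,0,0]],[[1.9,3.5,0],[0,0,0]],[[1.9,3.5,0],[0,0,0]],[[1.9,3.5,0],[0,0,0]]]'
python3 -m crank '[[[1.9,3.5,0],[0,0,0]],[[1.9,3.5,0],[0,0,0]],[[1.9,3.5,0],[0,0,0]],[[1.6,2.9,0],[0,0,0]],[[0.8,1.5,0],[0,0,0]]]'
python3 -m crank '[[[0.2,0.3,3],[0,0,0]],[[0,0,3],[0,0,0]],[[0,0,1],[0,0,0]],[[0,0,0],[0,0,0]],[[0,0,0],[0,0,0]]]'
python3 - <<'E'
from h import *
from go import go
go(.590,.2747,.084)
o,im,d=grab("wrist"); W=cloud("wrist",o,d); cv2.imwrite("pics/wr2.png",im[:,:,::-1])
T=((W-o["tcp_pos"])@Ro.from_rotvec(o["orientation"]).as_matrix())
P=T.reshape(-1,3); P=P[(np.linalg.norm(P[:,:2],axis=1)<.045)&(P[:,2]<.02)&(P[:,2]>0)]
print(cv2.minEnclosingCircle(P[:,:2].astype(np.float32)))
E
```

```text
clock: 14.15
tcp_pos: [0.611, -0.0936, 0.1959]
orientation: [-0.687, -3.063, -0.0]
contact_force: [0.2, -0.0, -0.1]
grip_width: 0.0305
gripper_force: 29.9
clock: 14.65
tcp_pos: [0.5995, 0.105, 0.1961]
orientation: [-0.686, -3.063, 0.001]
contact_force: [-0.2, -0.9, -0.5]
grip_width: 0.0305
gripper_force: 29.9
clock: 15.15
tcp_pos: [0.589, 0.2765, 0.1957]
orientation: [-0.679, -3.064, -0.0]
contact_force: [0.2, 0.3, -1.2]
grip_width: 0.0302
gripper_force: 29.9
clock: 15.65
tcp_pos: [0.5918, 0.2745, 0.1282]
orientation: [0.69, 3.064, 0.0]
contact_force: [-0.0, 0.5, 0.2]
grip_width: 0.0303
gripper_force: 29.9
t 15.65 tcp [0.5918 0.2745 0.1282] yaw ey 64.63 tilt [0.0009 0.0001] shift cm [ 0.17 -0.06  4.42] rows@2cm 2.2 F [-0.   0.5  0.2] w 0.0303 g 29.864402023376897
((0.002195072825998068, -0.0002332964213564992), 0.0322834737598896)
```

View pics/wr2.png

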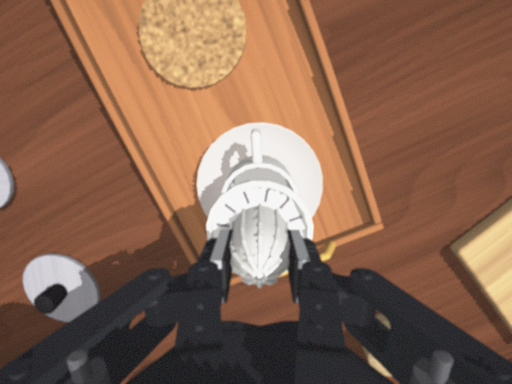

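The reamer at (260,228) sits laterally over the cup at (259,~200), so I'm lowering it with a small shift along x.

```bash
python3 -m crank '[[[0.1,0,1],[0,0,0]],[[0,0,1],[0,0,0]],[[0,0,0.8],[0,0,0]],[[0,0,0.5],[0,0,0]],[[0,0,0.3],[0,0,0]]]'
python3 -m crank '[[[0,0,0.2],[0,0,0]],[[0,0,0.2],[0,0,0]],[[0,0,0],[0,0,0]],[[0,0,0],[0,0,0]]]'
python3 go.py .590 .2747 .084
python3 -m crank '[[[0,0,0.2],[0,0,0]],[[0,0,0.1],[0,0,0]],[[0,0,0],[0,0,0]],[[0,0,0],[0,0,0]]]'
python3 go.py .590 .2747 .084
```

```text
clock: 16.2
tcp_pos: [0.5899, 0.2752, 0.0904]
orientation: [-0.688, -3.064, 0.001]
contact_force: [0.4, -0.0, -0.1]
grip_width: 0.0305
gripper_force: 29.9
clock: 16.6
tcp_pos: [0.5904, 0.2755, 0.0875]
orientation: [0.688, 3.065, 0.0]
contact_force: [-0.7, 0.8, -0.3]
grip_width: 0.03
gripper_force: 29.9
t 16.6 tcp [0.5904 0.2755 0.0875] yaw ey 64.69 tilt [0.0003 0.0002] shift cm [ 0.   -0.09  0.35] rows@2cm 0.2 F [-0.7  0.8 -0.3] w 0.03 g 29.86267334970762
clock: 17.0
tcp_pos: [0.5902, 0.2754, 0.0843]
orientation: [-0.688, -3.065, -0.0]
contact_force: [-0.0, -0.7, -0.7]
grip_width: 0.0305
gripper_force: 29.9
t 17.0 tcp [0.5902 0.2754 0.0843] yaw ey 64.69 tilt [-0.0001  0.    ] shift cm [-0.01 -0.07  0.03] rows@2cm 0.0 F [-0.  -0.7 -0.7] w 0.0305 g 29.86853549213265
```

```bash
python3 -m crank '[[[0,0,0.1],[0,0,0]],[[0,0,0],[0,0,0]],[[0,0,0],[0,0,0]]]'
python3 -m crank '[[[0,0,0.1],[0,0,0]],[[0,0,0],[0,0,0]],[[0,0,0],[0,0,0]]]'
```

```text
clock: 17.3
tcp_pos: [0.5905, 0.2755, 0.084]
orientation: [0.688, 3.065, 0.001]
contact_force: [-1.9, -1.0, 5.0]
grip_width: 0.0304
gripper_force: 30.6
clock: 17.6
tcp_pos: [0.5906, 0.2755, 0.0839]
orientation: [0.688, 3.065, 0.001]
contact_force: [-4.8, -2.6, 12.6]
grip_width: 0.0303
gripper_force: 31.3
```

Seated at the expected depth. Releasing, lifting and looking.

```bash
python3 -m crank '[[[0,0,-0.1],[0,0,0]],[[0,0,0],[0,0,0]]]'
python3 -m crank '[[[0,0,0],[0,0,0]],[[0,0,0],[0,0,0]],[[0,0,0],[0,0,0]],[[0,0,0],[0,0,0]]]' 6
python3 -m crank '[[[0,0,-1],[0,0,0]],[[0,0,-3],[0,0,0]],[[0,0,-4],[0,0,0]],[[0,0,-4],[0,0,0]],[[0,0,-2],[0,0,0]]]'
python3 -m crank '[[[0,0,0],[0,0,0]],[[0,0,0],[0,0,0]]]' 8.5
python3 - <<'E'
from h import *
from go import go
go(.4847,-.132,.2)
o,im,d=grab("wrist"); W=cloud("wrist",o,d).reshape(-1,3)
for lo,hi,R in((.068,.082,.045),(.085,.115,.03)):
    P=W[(np.linalg.norm(W[:,:2]-[.589,.276],axis=1)<R)&(W[:,2]>lo)&(W[:,2]<hi)]
    print(len(P),np.percentile(P[:,2],[5,50,98]),cv2.minEnclosingCircle(P[:,:2].astype(np.float32)))
_,a,_=grab("side"); cv2.imwrite("pics/s2.png",cv2.resize(a[100:220,140:300,::-1],(640,480)))
E
```

```text
clock: 17.8
tcp_pos: [0.5905, 0.2755, 0.084]
orientation: [0.688, 3.065, 0.001]
contact_force: [-1.4, -0.6, 6.1]
grip_width: 0.0302
gripper_force: 30.7
clock: 18.2
tcp_pos: [0.5901, 0.2753, 0.083]
orientation: [-0.688, -3.065, 0.0]
contact_force: [0.9, -0.2, -0.5]
grip_width: 0.0601
gripper_force: 0.0
clock: 18.7
tcp_pos: [0.5919, 0.2758, 0.2282]
orientation: [0.688, 3.061, 0.006]
contact_force: [0.7, 0.3, -0.5]
grip_width: 0.0598
gripper_force: 0.0
clock: 18.9
tcp_pos: [0.5902, 0.2754, 0.2238]
orientation: [0.688, 3.065, 0.001]
contact_force: [-0.2, -0.8, -0.4]
grip_width: 0.0846
gripper_force: 0.0
t 18.9 tcp [0.5902 0.2754 0.2238] yaw ey 64.69 tilt [0.0007 0.0006] shift cm [ -7.88 -41.34   2.35] rows@2cm 21.1 F [-0.2 -0.8 -0.4] w 0.0846 g 0.0
1770 [0.07068184 0.07212289 0.0773403 ] ((0.5934580564498901, 0.27532660961151123), 0.037155088037252426)
579 [0.08904554 0.10730677 0.11454977] ((0.5879800915718079, 0.27633944153785706), 0.01718055084347725)
```

View pics/s2.png

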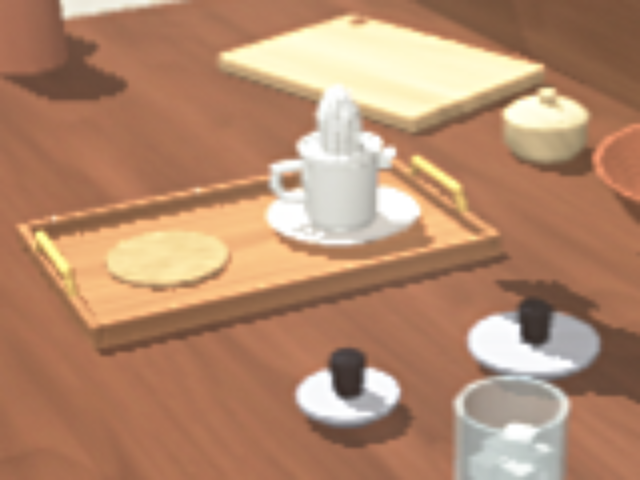

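The reamer sits level on the cup, upright in the saucer: in the crop the cup is at (340,180) and the cone tip at (338,95). Next, the jar.

```bash
python3 -m crank '[[[-0.72,-3.76,0],[0,0,0]],[[-0.72,-3.76,0],[0,0,0]],[[-0.72,-3.76,0],[0,0,0]],[[-0.72,-3.76,0],[0,0,0]],[[-0.72,-3.76,0],[0,0,0]]]'
python3 -m crank '[[[-0.72,-3.76,0],[0,0,0]],[[-0.72,-3.76,0],[0,0,0]],[[-0.72,-3.76,0],[0,0,0]],[[-0.72,-3.76,0],[0,0,0]],[[-0.72,-3.76,0],[0,0,0]]]'
python3 -m crank '[[[-0.68,-3.74,0],[0,0,0]],[[0,0,0],[0,0,0]],[[0,0,0],[0,0,0]]]'
python3 - <<'E'
from h import *
from go import go
o,im,d=grab("wrist"); W=cloud("wrist",o,d).reshape(-1,3)
P=W[(np.linalg.norm(W[:,:2]-[.4845,-.132],axis=1)<.045)&(W[:,2]>.06)&(W[:,2]<.085)]
c,R=cv2.minEnclosingCircle(P[:,:2].astype(np.float32)); print(c,R)
go(*c,.02)
E
```

```text
clock: 19.5
tcp_pos: [0.541, 0.0884, 0.222]
orientation: [-0.688, -3.063, 0.002]
contact_force: [0.0, -0.6, 0.1]
grip_width: 0.0851
gripper_force: 0.0
clock: 20.0
tcp_pos: [0.4931, -0.0966, 0.2222]
orientation: [-0.688, -3.063, 0.001]
contact_force: [-0.1, 0.4, -0.4]
grip_width: 0.0852
gripper_force: 0.0
clock: 20.3
tcp_pos: [0.4838, -0.1326, 0.2224]
orientation: [-0.692, -3.063, 0.0]
contact_force: [0.2, 1.4, -0.5]
grip_width: 0.0848
gripper_force: 0.0
(0.485188752412796, -0.13230834901332855) 0.03206581622362137
t 20.35 tcp [ 0.4843 -0.1314  0.2225] yaw ey 64.69 tilt [-0.0016  0.0004] shift cm [-0.15 -0.04 20.25] rows@2cm 10.1 F [-0.   0.3  0.2] w 0.0854 g 0.0
```

```bash
python3 -m crank '[[[-0.1,0,3],[0,0,0]],[[0,0,4],[0,0,0]],[[0,0,3],[0,0,0]],[[0,0,3],[0,0,0]],[[0,0,3],[0,0,0]]]' 8.5 50
python3 -m crank '[[[0,0,2.5],[0,0,0]],[[0,0,1.7],[0,0,0]],[[0,0,0],[0,0,0]],[[0,0,0],[0,0,0]]]'
python3 -m crank '[[[0,0,0],[0,0,0]],[[0,0,0],[0,0,0]],[[0,0,0],[0,0,0]],[[0,0,0],[0,0,0]],[[0,0,0],[0,0,0]]]' 5 50
python3 go.py .4852 -.1323 .15
```

```text
clock: 20.85
tcp_pos: [0.4858, -0.1304, 0.0615]
orientation: [-0.683, -3.065, -0.001]
contact_force: [1.5, 0.6, 0.3]
grip_width: 0.0849
gripper_force: 0.0
clock: 21.25
tcp_pos: [0.4857, -0.1314, 0.0211]
orientation: [-0.686, -3.065, -0.0]
contact_force: [-0.0, -0.1, 0.4]
grip_width: 0.0847
gripper_force: 0.0
clock: 21.75
tcp_pos: [0.4864, -0.1325, 0.0227]
orientation: [0.688, 3.063, 0.001]
contact_force: [-0.6, -0.3, 6.1]
grip_width: 0.063
gripper_force: 51.9
t 21.75 tcp [ 0.4864 -0.1325  0.0227] yaw ey 64.67 tilt [0.0021 0.0002] shift cm [  0.09  -0.02 -12.73] rows@2cm 6.4 F [-0.6 -0.3  6.1] w 0.063 g 51.92622338421643
```

```bash
python3 -m crank '[[[0,0,-0.5],[0,0,0]],[[0,0,-1.5],[0,0,0]],[[0,0,-2.5],[0,0,0]],[[0,0,-2.5],[0,0,0]],[[0,0,-2.5],[0,0,0]]]'
python3 -m crank '[[[0,0,-2.5],[0,0,0]],[[0,0,-1],[0,0,0]],[[0,0,0],[0,0,0]]]'
python3 go.py .4409 .2796 .0337
```

```text
clock: 22.25
tcp_pos: [0.4853, -0.1323, 0.1177]
orientation: [0.688, 3.065, 0.0]
contact_force: [0.2, 0.1, -1.7]
grip_width: 0.063
gripper_force: 53.6
clock: 22.55
tcp_pos: [0.4865, -0.1324, 0.1527]
orientation: [0.687, 3.062, 0.002]
contact_force: [-0.6, -0.3, -3.0]
grip_width: 0.063
gripper_force: 53.7
t 22.55 tcp [ 0.4865 -0.1324  0.1527] yaw ey 64.7 tilt [0.0033 0.0003] shift cm [21.76 35.28 11.89] rows@2cm 21.6 F [-0.6 -0.3 -3. ] w 0.063 g 53.69110906496644
```

```bash
python3 -m crank '[[[0.7,1.1,0],[0,0,0]],[[1.4,2.3,0],[0,0,0]],[[1.4,2.3,0],[0,0,0]],[[1.4,2.3,0],[0,0,0]],[[1.4,2.3,0],[0,0,0]]]'
python3 -m crank '[[[1.4,2.3,0],[0,0,0]],[[1.4,2.3,0],[0,0,0]],[[1.4,2.3,0],[0,0,0]],[[1.4,2.3,0],[0,0,0]],[[1.4,2.3,0],[0,0,0]]]'
python3 -m crank '[[[0.7,1.1,0],[0,0,0]],[[0,0,0],[0,0,0]],[[0,0,0],[0,0,0]],[[0,0,0],[0,0,0]]]'
python3 - <<'E'
from h import *
from go import go
o,im,d=grab("wrist"); W=cloud("wrist",o,d); cv2.imwrite("pics/wj.png",im[:,:,::-1])
T=((W-o["tcp_pos"])@Ro.from_rotvec(o["orientation"]).as_matrix()).reshape(-1,3); W=W.reshape(-1,3)
c=(.44,.28)
b=cv2.GaussianBlur(im,(3,3),0).reshape(-1,3).astype(int)
P=W[(np.linalg.norm(W[:,:2]-c,axis=1)<.052)&(W[:,2]>.0085)&(W[:,2]<.017)]; print(len(P),cv2.minEnclosingCircle(P[:,:2].astype(np.float32)))
P=T[(np.linalg.norm(T[:,:2],axis=1)<.04)&(T[:,2]<-.045)&(T[:,2]>-.065)&(T[:,0]>0)]; print("jar rim in tool",len(P),cv2.minEnclosingCircle(P[:,:2].astype(np.float32)),np.percentile(P[:,2],[5,50]))
print("max x",P[:,0].max())
go(.4409,.2796,.0337)
E
```

```text
clock: 23.05
tcp_pos: [0.471, -0.0104, 0.1498]
orientation: [-0.687, -3.063, 0.002]
contact_force: [-0.0, 0.0, -2.1]
grip_width: 0.0631
gripper_force: 53.6
clock: 23.55
tcp_pos: [0.4567, 0.1231, 0.1498]
orientation: [-0.687, -3.063, 0.003]
contact_force: [0.8, -0.6, -1.5]
grip_width: 0.0628
gripper_force: 53.6
clock: 23.95
tcp_pos: [0.4568, 0.1328, 0.151]
orientation: [-0.692, -3.064, 0.001]
contact_force: [0.6, 0.1, -2.1]
grip_width: 0.0631
gripper_force: 53.6
6809 ((0.4394371807575226, 0.2815741300582886), 0.047440171241760254)
jar rim in tool 4246 ((0.011339724063873291, 5.69075345993042e-05), 0.03839365765452385) [-0.06071767 -0.05249711]
max x 0.0334759205554063
t 24.0 tcp [0.457  0.1329 0.1511] yaw ey 64.55 tilt [-0.0003 -0.0006] shift cm [ 7.76 12.57 11.74] rows@2cm 9.4 F [ 0.4  0.4 -2.4] w 0.063 g 53.64601995795965
```

View pics/wj.png

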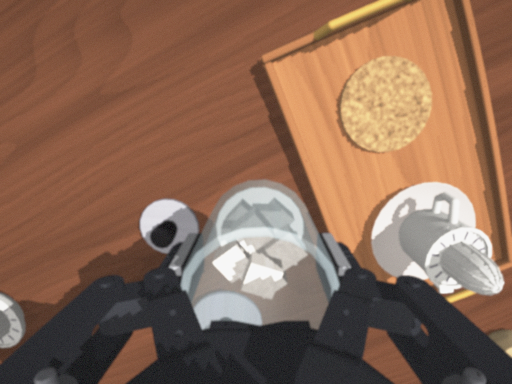

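The jar is upright in the hand at (262,270), and the coaster is centred at (386,104). Moving over it and lowering.

```bash
python3 -m crank '[[[0.9,1.5,0],[0,0,0]],[[1.5,2.4,0],[0,0,0]],[[1.5,2.4,0],[0,0,0]],[[1.5,2.4,0],[0,0,0]],[[1.5,2.4,0],[0,0,0]]]'
python3 -m crank '[[[0.95,1.55,0],[0,0,0]],[[0,0,2],[0,0,0]],[[0,0,3],[0,0,0]],[[0,0,3],[0,0,0]],[[0,0,1.5],[0,0,0]]]'
python3 -m crank '[[[0,0,0.8],[0,0,0]],[[0,0,0.5],[0,0,0]],[[0,0,0],[0,0,0]],[[0,0,0],[0,0,0]]]'
python3 go.py .4406 .2806 .0337
```

```text
clock: 24.5
tcp_pos: [0.4424, 0.2642, 0.1514]
orientation: [0.692, 3.064, -0.0]
contact_force: [0.4, -0.5, -2.7]
grip_width: 0.063
gripper_force: 53.7
clock: 25.0
tcp_pos: [0.4394, 0.2804, 0.0541]
orientation: [-0.69, -3.063, 0.005]
contact_force: [-0.5, -0.8, -1.6]
grip_width: 0.0625
gripper_force: 53.7
clock: 25.4
tcp_pos: [0.4407, 0.2825, 0.044]
orientation: [0.689, 3.064, 0.002]
contact_force: [1.3, 0.6, -2.5]
grip_width: 0.0631
gripper_force: 53.7
t 25.4 tcp [0.4407 0.2825 0.044 ] yaw ey 64.66 tilt [0.0011 0.0009] shift cm [-0.07 -0.18  1.03] rows@2cm 0.5 F [ 1.3  0.6 -2.5] w 0.0631 g 53.702476266771555
```

```bash
python3 -m crank '[[[-0.05,-0.1,0.5],[0,0,0]],[[0,0,0.3],[0,0,0]],[[0,0,0.1],[0,0,0]],[[0,0,0],[0,0,0]],[[0,0,0],[0,0,0]]]'
python3 -m crank '[[[0,0,0.1],[0,0,0]],[[0,0,0],[0,0,0]],[[0,0,0],[0,0,0]]]'
python3 -m crank '[[[0,0,0.1],[0,0,0]],[[0,0,0],[0,0,0]],[[0,0,0],[0,0,0]]]'
```

```text
clock: 25.9
tcp_pos: [0.4401, 0.2813, 0.0343]
orientation: [0.688, 3.065, 0.0]
contact_force: [-0.4, -0.4, -1.8]
grip_width: 0.0627
gripper_force: 53.7
clock: 26.2
tcp_pos: [0.4403, 0.2814, 0.0337]
orientation: [0.688, 3.065, 0.001]
contact_force: [-1.3, -0.5, 5.6]
grip_width: 0.0629
gripper_force: 54.2
clock: 26.5
tcp_pos: [0.4403, 0.2814, 0.0336]
orientation: [-0.688, -3.065, -0.001]
contact_force: [-3.5, -1.9, 17.6]
grip_width: 0.0627
gripper_force: 55.3
```

```bash
python3 -m crank '[[[0,0,-0.1],[0,0,0]],[[0,0,0],[0,0,0]]]'
python3 -m crank '[[[0,0,0],[0,0,0]],[[0,0,0],[0,0,0]],[[0,0,0],[0,0,0]],[[0,0,0],[0,0,0]],[[0,0,0],[0,0,0]]]' 8.4 30
python3 -m crank '[[[0,0,-1],[0,0,0]],[[0,0,-3],[0,0,0]],[[0,0,-4],[0,0,0]],[[0,0,-5],[0,0,0]],[[0,0,-5],[0,0,0]]]'
python3 -m crank '[[[0,0,-1],[0,0,0]],[[0,0,0],[0,0,0]],[[0,0,0],[0,0,0]]]' 5
python3 - <<'E'
from h import *
from go import go
o,im,d=grab("wrist"); W=cloud("wrist",o,d).reshape(-1,3)
P=W[(np.linalg.norm(W[:,:2]-[.44,.281],axis=1)<.045)&(W[:,2]>.075)&(W[:,2]<.095)]
print(len(P),np.percentile(P[:,2],[50,98]),cv2.minEnclosingCircle(P[:,:2].astype(np.float32)))
go(.4595,.0193,.2)
E
```

```text
clock: 26.7
tcp_pos: [0.4403, 0.2814, 0.0337]
orientation: [0.688, 3.065, 0.001]
contact_force: [-2.0, -0.9, 7.1]
grip_width: 0.0629
gripper_force: 54.5
clock: 27.2
tcp_pos: [0.4401, 0.2812, 0.0332]
orientation: [-0.688, -3.065, 0.0]
contact_force: [0.3, -0.2, 0.5]
grip_width: 0.0842
gripper_force: 0.0
clock: 27.7
tcp_pos: [0.4397, 0.2807, 0.2156]
orientation: [-0.689, -3.065, 0.001]
contact_force: [1.1, 0.5, -0.6]
grip_width: 0.084
gripper_force: 0.0
clock: 28.0
tcp_pos: [0.4394, 0.2809, 0.2225]
orientation: [-0.688, -3.064, 0.001]
contact_force: [-0.2, -0.1, -0.5]
grip_width: 0.0503
gripper_force: 0.0
901 [0.08612227 0.08789747] ((0.43922027945518494, 0.2815999686717987), 0.03214697167277336)
t 28.05 tcp [0.4391 0.2806 0.2218] yaw ey 64.7 tilt [-0.0021 -0.0018] shift cm [-13.02 -22.74   2.23] rows@2cm 13.2 F [-0.3  0.2 -0.7] w 0.05 g 0.0
```

```bash
python3 -m crank '[[[-1.63,-2.84,0],[0,0,0]],[[-1.63,-2.84,0],[0,0,0]],[[-1.63,-2.84,0],[0,0,0]],[[-1.63,-2.84,0],[0,0,0]],[[-1.63,-2.84,0],[0,0,0]]]'
python3 -m crank '[[[-1.63,-2.84,0],[0,0,0]],[[-1.63,-2.84,0],[0,0,0]],[[-1.61,-2.84,0],[0,0,0]],[[0,0,0],[0,0,0]],[[0,0,0],[0,0,0]]]'
python3 - <<'E'
from h import *
from go import go
o,im,d=grab("wrist"); W=cloud("wrist",o,d).reshape(-1,3)
P=W[(np.linalg.norm(W[:,:2]-[.4595,.019],axis=1)<.045)&(W[:,2]>.008)&(W[:,2]<.024)]
c,R=cv2.minEnclosingCircle(P[:,:2].astype(np.float32)); print(c,R)
P=W[(np.linalg.norm(W[:,:2]-[.4595,.019],axis=1)<.03)&(W[:,2]>.037)&(W[:,2]<.05)]; print("knob",cv2.minEnclosingCircle(P[:,:2].astype(np.float32)))
go(*c,.02)
E
```

```text
clock: 28.55
tcp_pos: [0.4518, 0.1163, 0.2215]
orientation: [-0.688, -3.063, 0.004]
contact_force: [0.3, -0.5, -0.2]
grip_width: 0.0501
gripper_force: 0.0
clock: 29.05
tcp_pos: [0.4597, 0.0196, 0.2219]
orientation: [-0.691, -3.062, 0.003]
contact_force: [-0.0, 0.3, -0.4]
grip_width: 0.0498
gripper_force: 0.0
(0.45923206210136414, 0.019102923572063446) 0.033066026866436005
knob ((0.45919936895370483, 0.019270818680524826), 0.0119651323184371)
t 29.1 tcp [0.4598 0.0206 0.2221] yaw ey 64.69 tilt [-0.0025 -0.0007] shift cm [-0.05 -0.12 20.21] rows@2cm 10.1 F [ 0.7 -0.2 -0.5] w 0.05 g 0.0
```

```bash
python3 -m crank '[[[-0.05,-0.1,4],[0,0,0]],[[0,0,5],[0,0,0]],[[0,0,5],[0,0,0]],[[0,0,3],[0,0,0]],[[0,0,1.5],[0,0,0]]]'
python3 -m crank '[[[0,0,1],[0,0,0]],[[0,0,0.4],[0,0,0]],[[0,0,0],[0,0,0]],[[0,0,0],[0,0,0]]]'
python3 go.py .4592 .0191 .02
```

```text
clock: 29.6
tcp_pos: [0.4581, 0.0203, 0.0348]
orientation: [-0.683, -3.061, 0.004]
contact_force: [-0.4, -0.1, 0.2]
grip_width: 0.0501
gripper_force: 0.0
clock: 30.0
tcp_pos: [0.4613, 0.0194, 0.025]
orientation: [0.688, 3.064, 0.001]
contact_force: [0.5, 0.2, -0.2]
grip_width: 0.0502
gripper_force: 0.0
t 30.0 tcp [0.4613 0.0194 0.025 ] yaw ey 64.71 tilt [0.0013 0.0005] shift cm [ 0.18 -0.12  0.5 ] rows@2cm 0.3 F [ 0.5  0.2 -0.2] w 0.0502 g 0.0
```

```bash
python3 -m crank '[[[0.1,0,0.2],[0,0,0]],[[0,0,0],[0,0,0]],[[0,0,0],[0,0,0]]]'
python3 go.py .4592 .0191 .02
python3 -m crank '[[[0,0,0],[0,0,0]],[[0,0,0],[0,0,0]],[[0,0,0],[0,0,0]],[[0,0,0],[0,0,0]],[[0,0,0],[0,0,0]]]' 0.8 40
python3 go.py .4592 .0191 .2
```

```text
clock: 30.3
tcp_pos: [0.4599, 0.0196, 0.0226]
orientation: [0.688, 3.065, 0.001]
contact_force: [-0.2, 0.2, 1.2]
grip_width: 0.05
gripper_force: 0.0
t 30.3 tcp [0.4599 0.0196 0.0226] yaw ey 64.69 tilt [0.0006 0.0003] shift cm [ 0.04 -0.08  0.26] rows@2cm 0.1 F [-0.2  0.2  1.2] w 0.05 g 0.0
clock: 30.8
tcp_pos: [0.4598, 0.0193, 0.0225]
orientation: [0.689, 3.065, 0.0]
contact_force: [-2.6, -1.1, 5.9]
grip_width: 0.0217
gripper_force: 39.0
t 30.8 tcp [0.4598 0.0193 0.0225] yaw ey 64.66 tilt [0.0001 0.0001] shift cm [  0.05  -0.04 -17.75] rows@2cm 8.9 F [-2.6 -1.1  5.9] w 0.0217 g 38.95920955867041
```

```bash
python3 -m crank '[[[0,0,-0.5],[0,0,0]],[[0,0,-1.5],[0,0,0]],[[0,0,-3],[0,0,0]],[[0,0,-4],[0,0,0]],[[0,0,-4],[0,0,0]]]'
python3 -m crank '[[[0,0,-3],[0,0,0]],[[0,0,-1.5],[0,0,0]],[[0,0,0],[0,0,0]],[[0,0,0],[0,0,0]]]'
python3 - <<'E'
from h import *
from go import go
o,im,d=grab("wrist"); W=cloud("wrist",o,d)
T=((W-o["tcp_pos"])@Ro.from_rotvec(o["orientation"]).as_matrix()).reshape(-1,3)
P=T[(np.linalg.norm(T[:,:2],axis=1)<.045)&(T[:,2]<.02)&(T[:,2]>.001)]
print(len(P),np.percentile(P[:,2],[5,50,95]),cv2.minEnclosingCircle(P[:,:2].astype(np.float32)))
A=np.c_[P[:,:2],np.ones(len(P))]; print("tilt",np.linalg.lstsq(A,P[:,2],rcond=None)[0])
go(.4392,.2816,.11)
E
```

```text
clock: 31.3
tcp_pos: [0.459, 0.0193, 0.1534]
orientation: [-0.689, -3.064, 0.002]
contact_force: [1.8, 1.2, -0.2]
grip_width: 0.0213
gripper_force: 39.3
clock: 31.7
tcp_pos: [0.4593, 0.0197, 0.1969]
orientation: [-0.688, -3.065, -0.0]
contact_force: [0.1, -0.3, -1.0]
grip_width: 0.0214
gripper_force: 39.3
4620 [0.00592957 0.00702245 0.00821383] ((0.0007467470713891089, -0.00025780481519177556), 0.03298553079366684)
tilt [0.00404056 0.00682017 0.00698763]
t 31.75 tcp [0.4589 0.0195 0.1963] yaw ey 64.7 tilt [-0.0016 -0.0003] shift cm [12.97 22.86  8.63] rows@2cm 13.8 F [-0.5  0.3 -0.4] w 0.0215 g 39.26707863633055
```

```bash
python3 -m crank '[[[0.9,1.6,0],[0,0,0]],[[1.5,2.65,0],[0,0,0]],[[1.5,2.65,0],[0,0,0]],[[1.5,2.65,0],[0,0,0]],[[1.5,2.65,0],[0,0,0]]]'
python3 -m crank '[[[1.5,2.65,0],[0,0,0]],[[1.5,2.65,0],[0,0,0]],[[1.5,2.65,0],[0,0,0]],[[1.5,2.75,0],[0,0,0]],[[0,0,1],[0,0,0]]]'
python3 -m crank '[[[0,0,3],[0,0,0]],[[0,0,2],[0,0,0]],[[0,0,0.8],[0,0,0]],[[0,0,0],[0,0,0]],[[0,0,0],[0,0,0]]]'
python3 go.py .4399 .2814 .0997
```

```text
clock: 32.25
tcp_pos: [0.4485, 0.16, 0.1957]
orientation: [-0.688, -3.063, 0.004]
contact_force: [0.6, -0.1, -0.3]
grip_width: 0.0215
gripper_force: 39.3
clock: 32.75
tcp_pos: [0.4401, 0.2867, 0.1863]
orientation: [-0.679, -3.067, -0.002]
contact_force: [-0.5, -0.3, -0.7]
grip_width: 0.0216
gripper_force: 39.3
clock: 33.25
tcp_pos: [0.4414, 0.2814, 0.1295]
orientation: [0.689, 3.065, -0.0]
contact_force: [0.5, 0.2, -0.2]
grip_width: 0.0217
gripper_force: 39.3
t 33.25 tcp [0.4414 0.2814 0.1295] yaw ey 64.65 tilt [ 0.0001 -0.0002] shift cm [ 0.14 -0.06  2.98] rows@2cm 1.5 F [ 0.5  0.2 -0.2] w 0.0217 g 39.29127352894284
```

```bash
python3 -m crank '[[[0.08,0,0.8],[0,0,0]],[[0,0,0.8],[0,0,0]],[[0,0,0.5],[0,0,0]],[[0,0,0.3],[0,0,0]],[[0,0,0],[0,0,0]]]'
python3 -m crank '[[[0,0,0.2],[0,0,0]],[[0,0,0.1],[0,0,0]],[[0,0,0],[0,0,0]],[[0,0,0],[0,0,0]]]'
python3 go.py .4399 .2814 .0997
```

```text
clock: 33.75
tcp_pos: [0.4401, 0.2818, 0.1048]
orientation: [-0.688, -3.065, 0.001]
contact_force: [0.2, -0.5, -0.5]
grip_width: 0.0211
gripper_force: 39.3
clock: 34.15
tcp_pos: [0.4404, 0.2821, 0.1024]
orientation: [0.688, 3.065, 0.0]
contact_force: [-0.1, 0.3, 0.4]
grip_width: 0.0212
gripper_force: 39.3
t 34.15 tcp [0.4404 0.2821 0.1024] yaw ey 64.69 tilt [0.0001 0.0001] shift cm [ 0.02 -0.08  0.27] rows@2cm 0.1 F [-0.1  0.3  0.4] w 0.0212 g 39.30626098299399
```

```bash
python3 -m crank '[[[0,0,0.2],[0,0,0]],[[0,0,0],[0,0,0]],[[0,0,0],[0,0,0]]]'
python3 -m crank '[[[0,0,0.1],[0,0,0]],[[0,0,0],[0,0,0]],[[0,0,0],[0,0,0]]]'
python3 -m crank '[[[0,0,0.1],[0,0,0]],[[0,0,0],[0,0,0]],[[0,0,0],[0,0,0]]]'
```

```text
clock: 34.45
tcp_pos: [0.4403, 0.282, 0.1003]
orientation: [-0.688, -3.065, 0.0]
contact_force: [0.0, -0.3, -1.3]
grip_width: 0.0214
gripper_force: 39.3
clock: 34.75
tcp_pos: [0.4405, 0.2821, 0.0996]
orientation: [0.688, 3.065, 0.001]
contact_force: [-0.0, -0.5, 3.9]
grip_width: 0.0212
gripper_force: 39.7
clock: 35.05
tcp_pos: [0.4409, 0.2823, 0.0996]
orientation: [0.689, 3.065, 0.002]
contact_force: [-3.3, -2.6, 13.4]
grip_width: 0.0213
gripper_force: 40.6
```

Contact came at the predicted depth. Releasing, retreating and checking.

```bash
python3 -m crank '[[[0,0,-0.1],[0,0,0]],[[0,0,0],[0,0,0]]]'
python3 -m crank '[[[0,0,0],[0,0,0]],[[0,0,0],[0,0,0]],[[0,0,0],[0,0,0]],[[0,0,0],[0,0,0]]]' 5
python3 -m crank '[[[0,0,-1],[0,0,0]],[[0,0,-3],[0,0,0]],[[0,0,-4],[0,0,0]],[[0,0,-4],[0,0,0]],[[0,0,-2],[0,0,0]]]'
python3 -m crank '[[[0,0,0],[0,0,0]],[[0,0,0],[0,0,0]],[[0,0,0],[0,0,0]]]'
python3 - <<'E'
from h import *
o,im,d=grab("wrist"); W=cloud("wrist",o,d).reshape(-1,3); c=[.4392,.2816]
for lo,hi,R in((.085,.1,.045),(.112,.13,.03)):
    P=W[(np.linalg.norm(W[:,:2]-c,axis=1)<R)&(W[:,2]>lo)&(W[:,2]<hi)]; print(len(P),np.percentile(P[:,2],[5,50,98]),cv2.minEnclosingCircle(P[:,:2].astype(np.float32)))
_,a,_=grab("side"); b=cv2.resize(a[100:310,140:420,::-1],(800,600)); cv2.imwrite("pics/s3.png",b)
E
```

```text
clock: 35.25
tcp_pos: [0.4406, 0.2821, 0.0996]
orientation: [0.688, 3.065, 0.001]
contact_force: [-1.4, -0.9, 5.8]
grip_width: 0.0215
gripper_force: 39.8
clock: 35.65
tcp_pos: [0.4402, 0.282, 0.0991]
orientation: [-0.688, -3.065, 0.0]
contact_force: [0.0, 0.3, 0.4]
grip_width: 0.0499
gripper_force: 0.0
clock: 36.15
tcp_pos: [0.4417, 0.2826, 0.2435]
orientation: [0.689, 3.062, 0.007]
contact_force: [0.3, 0.3, -0.8]
grip_width: 0.0498
gripper_force: 0.0
clock: 36.45
tcp_pos: [0.4396, 0.2816, 0.2384]
orientation: [-0.688, -3.064, 0.002]
contact_force: [-0.2, 0.1, 1.0]
grip_width: 0.05
gripper_force: 0.0
2292 [0.09139155 0.09266632 0.09407016] ((0.44003280997276306, 0.282010018825531), 0.03301721438765526)
449 [0.11671154 0.11994315 0.12176413] ((0.4397944509983063, 0.28193897008895874), 0.011983311735093594)
```

View pics/s3.png

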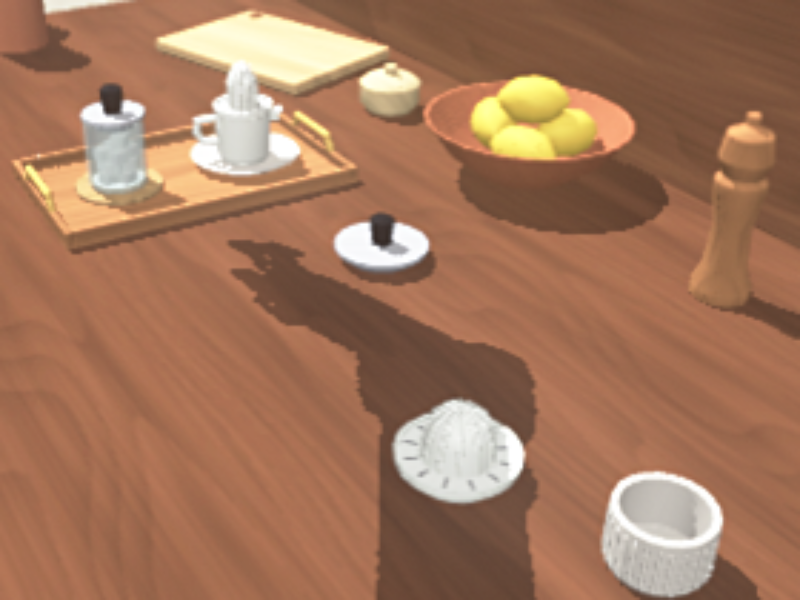

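The lidded jar stands on the coaster at crop (113,145) and the cup with its reamer on the saucer at (245,125). The wide lid, orange reamer and ramekin have not moved, and the arm is clear.

```bash
python3 -c "
from bench import r
print(r.hand_in())"
```

```text
the job is handed in; nothing more can be done
None
```

I handed the job in at about 36 s: the cup with its lemon reamer stands on the saucer and the lidded sugar jar on the coaster, both seated and within about 3 mm of centre by my last camera check, with the other three items not moved; the hand-in gave no pass/fail result.

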